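# Unsnap the lens case and hold its lid half open

## Task

Pull the snap keeper straight up out of the front of the small trial-lens case and leave it in the white tray. Then take the lid by its grip lug, raise it to 45 degrees open and hold it there still: the lid has no stay and falls shut if let go, so finish while still holding it up. Do not force the lid open against the keeper, and leave the pot, the paddle and the glasses case where they are.

Things in the scene. Friction and masses are not known exactly. Their poses are not given: they have to be found in the camera images.
- case: Fixed aluminium lens case with black corners: box 200 (x) x 280 (y) x 60 mm high, plus a 22 mm deep lid (top of shut lid at 82 mm). Origin: centre of its underside, on the table. Own -x is its front, facing the robot within 15 degrees. At the front stand out the hasp with the keeper and, 110 mm to its -y side, the lid's grip lug.
- socket (a point): On the hasp's axis, 64 mm above the table, level with the top of the lid's hasp tongue (42 x 40 x 4 mm steel plate, 20 x 18 mm window) that lies on the hasp, a dark steel block standing 42 mm out from the case front. Two sprung rollers inside hold the keeper's shank: it comes out straight up, pulled with about 10 N over the first 8 mm, and is clear after 35 mm. Axes as the case's.
- keeper_grip (a point): Centre of the pull fin of the snap keeper, a loose 40 g black plug: upright fin 26 (own x) x 12 (own y, pinch it this way) x 44 mm high, on a 30 x 30 x 5 mm head, over a 32 mm shank. The point is 22 mm under the fin's top, 22 over the top of the head, 59 over the shank's foot. Seated, the head lies on the lid's tongue, axes as the case's. Put on its foot it may topple.
- lid (a joint): Opening angle of the lid in rad: 0 shut, 0.785 is 45 degrees, at most 1.9. It turns about the case's y axis at the far (+x) edge, opening upward and away from the robot. It weighs 0.3 to 0.65 kg (about 1 to 3 N to hold at the lug), turns freely and falls shut when let go below about 80 degrees.
- lid_hinge (a point): Point on the hinge line, in the middle of the case's width, 60 mm above the table, at (100, 0) mm in the case's x, y. Its axes turn with the lid.
- lug (a point): Grip point of the lid's black lug, a bar standing 48 mm out from the lid's front, 26 mm wide (y: pinch it so, from above), 16 mm thick. The point is on its mid-line, 28 mm out from the lid's front; 70 mm above the table when shut, free below. From point lid_hinge it is (-228, -50, 10) mm in the lid's axes (as the case's when shut). The lug can pivot in the fingers, so the gripper may stay upright.
- tray: Fixed white plastic tray, open on top, 170 (x) x 140 (y) x 30 mm high, walls and floor 4 mm thick, left or right of the case. Origin: centre of its underside.
- pot: Bystander: black screw pot, 50 mm across, 58 mm high, on the side without the tray. Origin: centre of its underside.
- paddle: Bystander: white eye-occluder paddle with a black disc, lying flat beyond the tray or the pot, 154 mm long, 58 mm wide, 8 mm thick, handle to its -y. Origin: on its underside, near its middle.
- glasses_case: Bystander: grey glasses case, 62 x 160 x 42 mm high. Origin: centre of its underside.
Not all that is in view belongs to the job. Leave any orange or purple look-alike of the part that bears keeper_grip alone.

How it is judged (in metres and radians):
On the way, in this order (a step that is already met when the one before it is completed fails the run):
1. the keeper is pulled out of the hasp with the lid shut (distance between keeper_grip and socket above 0.065 m and value of joint lid below 0.12 rad), for 0.1 s.
2. the keeper is left in the tray, let go, the lid still shut (x of keeper_grip in the frame of tray between -0.095 and 0.095 m and y of keeper_grip in the frame of tray between -0.08 and 0.08 m and height (world z) of keeper_grip below 0.08 m and contact force between keeper and tray above 0.05 N and contact force between keeper and the fingers below 0.05 N and contact force between keeper and the arm below 0.05 N and value of joint lid below 0.12 rad), for 0.2 s.
At the end, for the whole second after the job is handed in: The lid is held still by the robot at 45 degrees open (within 7 degrees), carried by nothing else, and the keeper lies released in the tray (value of joint lid between 0.665 and 0.905 rad and velocity of joint lid between -0.05 and 0.05 rad/s and (contact force between lid and the fingers above 0.5 N or contact force between lid and the arm above 0.5 N) and contact force between lid and pot below 0.05 N and contact force between lid and paddle below 0.05 N and contact force between lid and glasses_case below 0.05 N and x of keeper_grip in the frame of tray between -0.095 and 0.095 m and y of keeper_grip in the frame of tray between -0.08 and 0.08 m and height (world z) of keeper_grip below 0.08 m and contact force between keeper and tray above 0.05 N and contact force between keeper and the fingers below 0.05 N and contact force between keeper and the arm below 0.05 N); the arm keeps its last pose, push and grip.
It fails at once if the lid is forced up while the keeper is still in the hasp (value of joint lid above 0.15 rad and distance between keeper_grip and socket below 0.05 m).
It fails at once if the pot is disturbed (distance of pot from where it was at the start of the episode above 0.02 m).
It fails at once if the paddle is disturbed (distance of paddle from where it was at the start of the episode above 0.02 m).
It fails at once if the glasses case is disturbed (distance of glasses_case from where it was at the start of the episode above 0.02 m).
It also fails if it takes over 56 s, if anything falls off the work surface, if the arm or the gripper's body presses on something with over 40 N, if the wrist force passes 120 N, or if a joint passes its speed limit or range.

## Robot

A 6-joint arm with a two-finger parallel gripper is mounted at the origin on the work surface. World frame = base frame: x ahead of the robot, y to its left, z up, the work surface at z = 0. Lengths are in m, angles in degrees, forces in N, time in s.
With the tool pointing down it reaches from about 0.375 to 0.9 m from the base axis. Payload 3.1 kg.
Tool frame: the origin (TCP) lies on the centre line of the jaws, within the pads' length; the fingertips stand 25 mm ahead of it and the grasp point (between the pads) lies 6 mm ahead of it; z points along the fingers, y is the line along which they close (so a half turn about z gives the same grasp; the last joint's range is limited). The gripper opens to 87 mm and grips with 3 to 60 N. Pads are 19 mm wide; open, the fingers measure 117 mm over their backs; the gripper's body (75 mm by 190 mm) begins 51 mm behind the grasp point.
Start: joints at [-85.056, 30.224, 82.088, -0, 67.689, -10.227], TCP at [0.164, -0.603, 0.218] pointing down, gripper open.
Joint ranges: [-176.69, 176.69], [-43.24, 126.21], [12.49, 139.97], [-82, 262], [0, 151.66], [-163.58, 163.58]. Speed limits (degrees/s): [159.86, 159.86, 180, 180, 180, 180].

## Interface

Orientations are given as a 3x3 rotation matrix whose columns are the frame's x, y, z axes.
In Python, from rig import bot, cams, models gives the robot as it stands. The module is installed in compiled form; this text tells all that it offers.
- The arm moves only by the shell command python3 -m handwheel 'ROWS' [OPENING]. ROWS is JSON, a list of rows, each a list of 6 numbers: the shift along the world's x, y, z each as a share of 1 m, from -1 to 1, then the turn, a rotation vector about the world's x, y, z each as a share of 2 rad, from -1 to 1. In form: [[dx, dy, dz, wx, wy, wz], ...]. A call has exactly 8 rows; each row is the pose to reach, as a shift and turn from the pose commanded when the call began; what a row does not reach only later rows make up. A row lasts 1/12 s, in which the tool goes at most 41.7 mm and 7.16 degrees, less where a joint would pass 70% of its speed; a pose out of reach is approached as far as the arm can. A call with a number of a shift or a turn outside -1 to 1 is refused whole. A call with a gripper value outside its range is refused whole. OPENING is the opening, from -1 (shut) to 1 (fully open), so that 0 is half open, set as the call begins (- or left out, the last holds). The fingers move at their own pace and stop on an object; the grip force is fixed at half the most. Time passes only in rows, so rows that repeat a pose let the fingers close, or fill a call up. It gives the time, the measured TCP pose, the force, the opening and the grip force at its end, in the units of the state.
- bot.read_state(): the state, without advancing time (a new reading comes with each control period).
- cams.capture(name): name is "side" or "top" or "wrist"; returns (picture, depth): 480x640x3 uint8, blue, green, red; 480x640 float32, m along the optical axis (not along the pixel's ray), 0 where there is no reading.
- cams.calibration(name): a dict with "mtx" (3x3 intrinsics, pixels), "dist_coeffs" ([k1, k2, p1, p2, k3] as OpenCV has them; the pictures are not rectified), "R" (3x3) and "t" (3): a world point X has camera coordinates R X + t; the wrist camera has in their place "tool_from_camera" (4x4, takes a point from camera to tool coordinates, whose origin is the TCP and whose axes are the flange's). Camera axes: x right, y down, z forward; pixel columns grow to the right and rows downward; lengths in m; the calibration is good to about 2 mm. A picture is of the moment at which its call begins: read the wrist's pose just before it. calibration takes no time and is no camera call.
- bot.hand_in(): hands the job in; it is judged then, once.
Trained networks look in the newest picture that a camera, given by its name, has taken for a name from the list of things; names that differ only in an ending like _2 or _b are one class to them, and where a whole thing is asked for, a point or a joint stands for the part that bears it (a point fixed in the world has none). Each returns a list of dicts, best first, with "conf" (0 to 1); they miss things now and then, are a little off and sometimes report something else, mostly with a low value. They report only what shows in the picture. A call takes as long as a camera call. They do not tell look-alikes from the thing itself.
- models.spot_in(query, camera): "position" ([column, row] in pixels, amid what is visible of it).
- models.tip_of(query, camera): "position" ([column, row] in pixels: a listed point, or the origin of a listed thing).
The state is a dict: "time_s": time; "joint_positions": joint angles; "qvel": joint speeds; "tau": joint torques, N m; "position": TCP position; "tcp_rot": TCP orientation; "force": force on the tool from outside, world axes, zero at the start; "moment": the same for the moment, N m; "opening": opening from 0.0 (shut) to 1.0 (fully open); "grasp_force": force on a finger pad.
Only numpy, scipy, OpenCV 4.12 (cv2) and the standard library are available. Lean on these libraries where they do the work, as an engineer would, in place of code of your own. Each camera call takes 0.05 s, during which the arm holds its last target. There are 200 camera calls.

## Working session

There is one attempt and no reset: what is moved stays moved. The work goes in short steps, Python scripts to look and compute and a shell command to move; the robot and the scene stay as the last step left them, time stands still between calls to the robot, and variables do not carry over. Pictures are saved under pics/ and viewed, at most 10 in all, crops included, and the job is handed in when it is done.

```bash
mkdir -p pics; cat > h.py <<'E'
import numpy as np, cv2
from rig import bot, cams, models
def world(cam,px,depth,st=None,win=2):
    c=cams.calibration(cam);K=np.array(c["mtx"]);d=np.array(c["dist_coeffs"])
    u,v=int(round(px[0])),int(round(px[1]))
    w=depth[max(0,v-win):v+win+1,max(0,u-win):u+win+1];w=w[w>0];z=np.median(w)
    n=cv2.undistortPoints(np.array([[px]],float),K,d)[0,0]
    p=np.array([n[0]*z,n[1]*z,z]); return toW(c,p,st)
def toW(c,p,st):
    if "R" in c: return np.array(c["R"]).T@(p-np.array(c["t"]))
    T=np.array(c["tool_from_camera"]);q=T[:3,:3]@p+T[:3,3]
    return np.array(st["tcp_rot"])@q+np.array(st["position"])
def at_height(cam,px,h,st=None):
    c=cams.calibration(cam);K=np.array(c["mtx"]);d=np.array(c["dist_coeffs"])
    n=cv2.undistortPoints(np.array([[px]],float),K,d)[0,0]
    a=toW(c,np.zeros(3),st);b=toW(c,np.array([n[0],n[1],1.]),st)
    return a+(b-a)*(h-a[2])/(b[2]-a[2])
E
python3 - <<'E'
from h import *
print(bot.read_state())
for cam in("top","side"):
    im,d=cams.capture(cam);cv2.imwrite(f"pics/{cam}0.png",im);np.save(f"pics/{cam}0.npy",d)
    for q in("keeper_grip","lug","tray","case","pot","paddle","glasses_case","socket","lid_hinge"):
        for r in models.tip_of(q,cam)[:3]:
            try:w=world(cam,r["position"],d).round(3)
            except Exception as e:w=e
            print(cam,q,round(r["conf"],2),np.round(r["position"]),w)
E
```

```text
{'time_s': 0.0, 'joint_positions': array([-8.50548806e+01,  3.02798383e+01,  8.21588130e+01, -4.67893381e-04,
        6.76869803e+01, -1.02266913e+01]), 'qvel': array([-0.04074967,  0.00918991, -0.03133784,  0.03052208,  0.0571491 ,
        0.01789198]), 'tau': array([ 2.14809996e-03, -4.40027189e+01, -1.76596212e+01,  6.34052069e-02,
        5.82820375e-02, -1.52560065e-04]), 'position': array([ 0.16353782, -0.60244224,  0.21724881]), 'tcp_rot': array([[ 9.65144597e-01,  2.61717152e-01, -1.96539366e-04],
       [ 2.61716947e-01, -9.65142202e-01,  2.18387120e-03],
       [ 3.81868112e-04, -2.15918917e-03, -9.99997596e-01]]), 'force': array([ 0.23527219,  0.72281115, -0.58111444]), 'moment': array([ 0.04154139, -0.03538638,  0.05142814]), 'grasp_force': 0.0, 'opening': 1.0001980424845653}
top keeper_grip 0.69 [268. 326.] [0.433 0.084 0.08 ]
top keeper_grip 0.66 [225. 276.] [0.526 0.162 0.078]
top keeper_grip 0.65 [328. 324.] [ 0.433 -0.027  0.081]
top lug 0.76 [362. 277.] [ 0.517 -0.092  0.076]
top tray 0.97 [484. 282.] [ 0.506 -0.341  0.003]
top case 0.59 [329. 214.] [ 0.638 -0.035  0.081]
top paddle 0.61 [478. 190.] [ 0.695 -0.341  0.007]
top paddle 0.18 [331. 218.] [ 0.63  -0.037  0.081]
top glasses_case 0.94 [142. 196.] [0.691 0.333 0.04 ]
top socket 0.66 [302. 275.] [0.521 0.018 0.111]
top lid_hinge 0.95 [328. 160.] [ 0.743 -0.034  0.081]
side keeper_grip 0.87 [318. 322.] [0.53  0.163 0.062]
side keeper_grip 0.85 [405. 265.] [ 0.433 -0.021  0.062]
side keeper_grip 0.73 [388. 306.] [0.435 0.089 0.061]
side lug 0.56 [369. 225.] [ 0.524 -0.099  0.078]
side tray 0.89 [401. 204.] [ 0.505 -0.306  0.005]
side case 0.81 [303. 259.] [0.605 0.046 0.08 ]
side pot 0.95 [295. 447.] [0.482 0.364 0.057]
side pot 0.17 [331. 186.] [ 0.688 -0.324  0.008]
side paddle 0.59 [327. 184.] [ 0.702 -0.331  0.007]
side glasses_case 0.92 [158. 405.] [0.69  0.367 0.042]
side lid_hinge 0.58 [254. 225.] [ 0.737 -0.018  0.082]
```

View pics/top0.png

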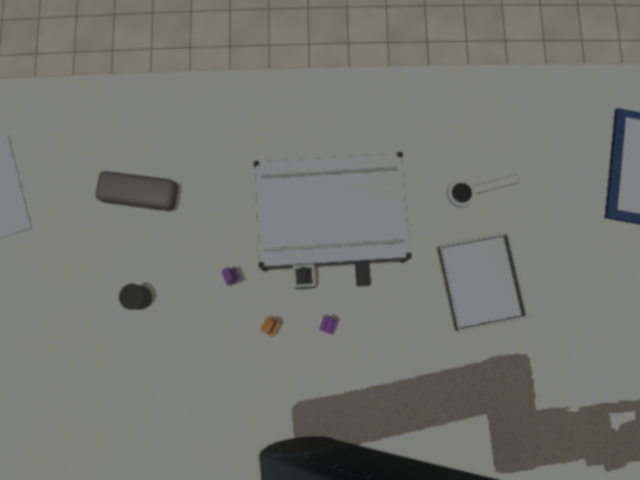

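View pics/side0.png

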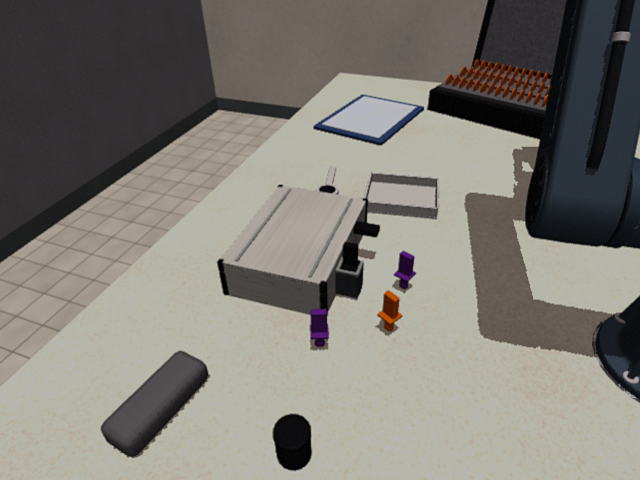

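The black keeper stands in the hasp at top (304,276) / side (351,255). The look-alikes are purple at top (232,276) and (329,324), and orange at (270,326). The lug is at top (362,273) and the tray at (482,282). I choose the black one in the hasp and check it with a close crop.

```bash
python3 - <<'E'
from h import *
d=np.load("pics/top0.npy")
im=cv2.imread("pics/top0.png")
A=at_height("top",(257,162),.082);B=at_height("top",(401,153),.082);C=at_height("top",(262,266),.082);D=at_height("top",(408,257),.082)
for p in(A,B,C,D):print(p.round(4))
print("sizes",np.linalg.norm(A-B),np.linalg.norm(C-D),np.linalg.norm(A-C))
for P,Q in((A,B),(C,D)):
    v=P-Q;print("yaw",np.degrees(np.arctan2(-v[0],v[1])))
print("fin top",at_height("top",(304,276),.113),"lug",at_height("top",(362,274),.078))
for p in((439,246),(506,236),(524,316),(457,328)):print("tray",at_height("top",p,.03).round(3))
a=cv2.resize(im[225:345,210:390],None,fx=4,fy=4,interpolation=cv2.INTER_CUBIC);cv2.imwrite("pics/crop1.png",a)
E
```

```text
[0.7411 0.1002 0.082 ]
[ 0.7522 -0.1745  0.082 ]
[0.5422 0.0926 0.082 ]
[ 0.5526 -0.1785  0.082 ]
sizes 0.2749290566133179 0.27133185368758034 0.19897668010349615
yaw 2.3292052210892202
yaw 2.18702564506868
fin top [0.5194571 0.0145127 0.113    ] lug [ 0.52337365 -0.09235023  0.078     ]
tray [ 0.578 -0.249  0.03 ]
tray [ 0.595 -0.383  0.03 ]
tray [ 0.438 -0.408  0.03 ]
tray [ 0.419 -0.276  0.03 ]
```

View pics/crop1.png

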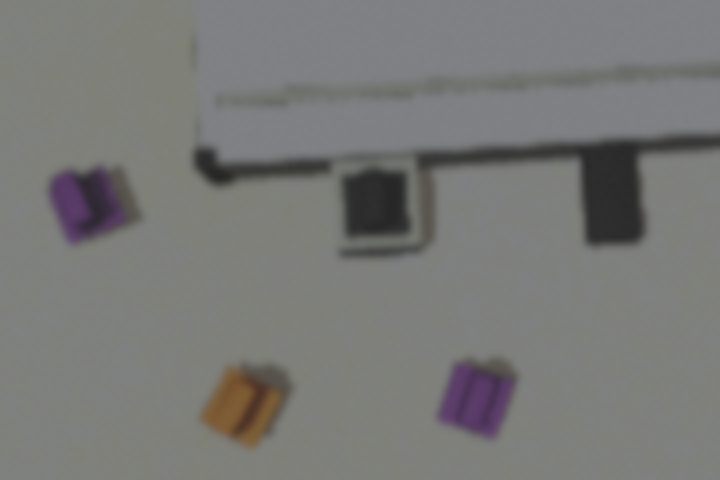

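The crop confirms it: a black fin on the steel tongue at crop (375,200), with the lug at (612,195). The case yaw is about 2.3°, the case centre about (0.647, -0.040), and the given offsets fit. The tray is at about (0.508, -0.329) with yaw 9.6°. Now I approach the keeper from above.

```bash
python3 -m handwheel '[[0.02,0.035,0.005,0,0,-0.02],[0.04,0.07,0.01,0,0,-0.04],[0.06,0.104,0.02,0,0,-0.06],[0.08,0.138,0.03,0,0,-0.08],[0.1,0.172,0.04,0,0,-0.1],[0.12,0.206,0.05,0,0,-0.113],[0.14,0.24,0.05,0,0,-0.113],[0.16,0.275,0.05,0,0,-0.113]]' 1
python3 -m handwheel '[[0.02,0.035,0,0,0,0],[0.04,0.07,0,0,0,0],[0.06,0.104,0,0,0,0],[0.08,0.138,0,0,0,0],[0.1,0.172,0,0,0,0],[0.12,0.206,0,0,0,0],[0.14,0.24,0,0,0,0],[0.156,0.275,0,0,0,0]]'
python3 -m handwheel '[[0.015,0.03,0,0,0,0],[0.03,0.055,0,0,0,0],[0.035,0.067,0,0,0,0],[0.035,0.067,0,0,0,0],[0.035,0.067,0,0,0,0],[0.035,0.067,0,0,0,0],[0.035,0.067,0,0,0,0],[0.035,0.067,0,0,0,0]]'
python3 - <<'E'
from h import *
s=bot.read_state();im,d=cams.capture("wrist");cv2.imwrite("pics/w1.png",im)
print(s["position"],s["tcp_rot"][:,0],s["time_s"],s["force"])
for q in("keeper_grip","lug","socket"):
    for r in models.tip_of(q,"wrist")[:3]:print(q,r,world("wrist",r["position"],d,s).round(4),at_height("wrist",r["position"],.091 if q[0]=="k" else .07,s).round(4))
np.save("pics/w1.npy",d)
E
```

```text
time_s: 1.67
position: [0.3245, -0.3271, 0.2692]
tcp_rot: [[0.999, 0.038, 0.002], [0.038, -0.999, -0.002], [0.001, 0.002, -1.0]]
force: [0.9, -0.5, -0.3]
opening: 1.002
grasp_force: 0.0
time_s: 2.33
position: [0.481, -0.0515, 0.2686]
tcp_rot: [[0.999, 0.039, 0.002], [0.039, -0.999, -0.001], [0.002, 0.001, -1.0]]
force: [1.0, -1.5, -0.5]
opening: 1.0
grasp_force: 0.0
time_s: 3.0
position: [0.5142, 0.0127, 0.2683]
tcp_rot: [[0.999, 0.037, -0.0], [0.037, -0.999, -0.0], [-0.0, 0.0, -1.0]]
force: [-0.6, 0.5, 0.2]
opening: 0.999
grasp_force: 0.0
[0.51421274 0.01272151 0.26829809] [ 9.99318244e-01  3.69189530e-02 -1.96746199e-04] 3.0 [-0.58569139  0.48265218  0.24976908]
keeper_grip {'position': [311.5, 207.8], 'conf': 0.9} [0.5274 0.0205 0.112 ] [0.5238 0.0208 0.091 ]
keeper_grip {'position': [184.0, 191.9], 'conf': 0.67} [0.5334 0.1533 0.0755] [0.5355 0.1474 0.091 ]
keeper_grip {'position': [351.9, 283.7], 'conf': 0.62} [ 0.4403 -0.0254  0.08  ] [ 0.4447 -0.0241  0.091 ]
lug {'position': [419.5, 210.1], 'conf': 0.84} [ 0.5231 -0.0911  0.0772] [ 0.5219 -0.0932  0.07  ]
socket {'position': [314.8, 199.9], 'conf': 0.94} [0.5349 0.0177 0.1117] [0.5287 0.0179 0.07  ]
socket {'position': [626.6, 63.1], 'conf': 0.51} [ 0.6987 -0.3462  0.0072] [ 0.6816 -0.2929  0.07  ]
```

View pics/w1.png

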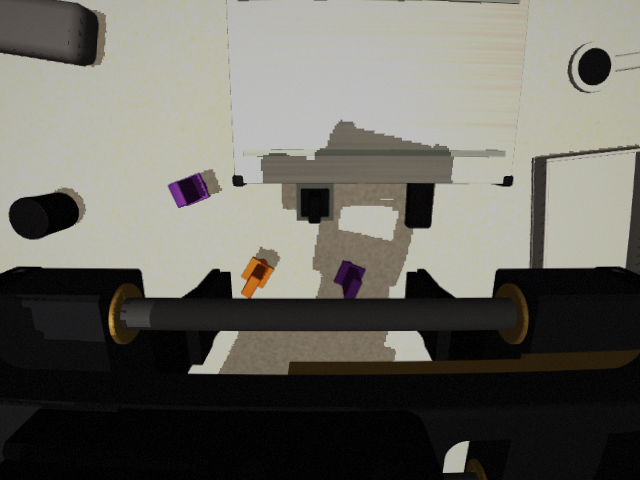

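The keeper's fin is at (314,205) in the wrist view, the lug at (419,205), and the case front edge is parallel to the picture row, so the yaw is right. I now take the centre of the fin top from depth.

```bash
python3 - <<'E'
from h import *
s=bot.read_state();d=np.load("pics/w1.npy")
def seg(u0,u1,v0,v1,z0,z1):
    P=np.array([world("wrist",(u,v),d,s,0) for u in range(u0,u1) for v in range(v0,v1) if d[v,u]>0])
    P=P[(P[:,2]>z0)&(P[:,2]<z1)];print(len(P),P.mean(0).round(4),P.min(0).round(4),P.max(0).round(4))
seg(295,340,180,235,.104,.12)
seg(400,440,184,235,.07,.09)
E
```

```text
341 [0.5264 0.0184 0.1119] [0.513  0.0126 0.1052] [0.5387 0.0246 0.1141]Traceback (most recent call last):
  File "<stdin>", line 7, in <module>
  File "<stdin>", line 4, in seg
  File "h.py", line 4, in world
    c=cams.calibration(cam);K=np.array(c["mtx"]);d=np.array(c["dist_coeffs"])
ValueError: time passes only in moves, steps and waits
```

```bash
python3 -m handwheel '[[0.006,0.003,-0.03,0,0,0],[0.012,0.006,-0.06,0,0,0],[0.012,0.006,-0.09,0,0,0],[0.012,0.006,-0.115,0,0,0],[0.012,0.006,-0.14,0,0,0],[0.012,0.006,-0.155,0,0,0],[0.012,0.006,-0.165,0,0,0],[0.012,0.006,-0.17,0,0,0]]' 0
python3 -m handwheel '[[0,0,0,0,0,0],[0,0,0,0,0,0],[0,0,0,0,0,0],[0,0,0,0,0,0],[0,0,0,0,0,0],[0,0,0,0,0,0],[0,0,0,0,0,0],[0,0,0,0,0,0]]' -1
```

```text
time_s: 3.87
position: [0.526, 0.0197, 0.0969]
tcp_rot: [[0.999, 0.038, -0.002], [0.038, -0.999, 0.0], [-0.002, -0.0, -1.0]]
force: [-0.8, 0.2, 0.4]
opening: 0.53
grasp_force: 0.0
time_s: 4.53
position: [0.5272, 0.0194, 0.0989]
tcp_rot: [[0.999, 0.039, 0.002], [0.039, -0.999, -0.001], [0.002, 0.001, -1.0]]
force: [0.0, -2.4, 4.6]
opening: 0.132
grasp_force: 29.9
```

```bash
python3 -m handwheel '[[0,0,0.003,0,0,0],[0,0,0.006,0,0,0],[0,0,0.009,0,0,0],[0,0,0.013,0,0,0],[0,0,0.018,0,0,0],[0,0,0.025,0,0,0],[0,0,0.035,0,0,0],[0,0,0.045,0,0,0]]'
python3 -m handwheel '[[0,0,0.015,0,0,0],[0,0,0.03,0,0,0],[0,0,0.045,0,0,0],[0,0,0.06,0,0,0],[0,0,0.07,0,0,0],[0,0,0.07,0,0,0],[0,0,0.07,0,0,0],[0,0,0.07,0,0,0]]'
python3 - <<'E'
from h import *
s=bot.read_state();im,d=cams.capture("side");cv2.imwrite("pics/s1.png",im[120:400,200:500])
print(s["position"],s["opening"],s["grasp_force"],s["force"])
E
```

```text
time_s: 5.2
position: [0.527, 0.02, 0.1451]
tcp_rot: [[0.999, 0.039, 0.002], [0.039, -0.999, 0.0], [0.002, -0.0, -1.0]]
force: [-0.3, -0.5, 0.8]
opening: 0.136
grasp_force: 29.9
time_s: 5.87
position: [0.526, 0.02, 0.213]
tcp_rot: [[0.999, 0.039, -0.001], [0.039, -0.999, 0.0], [-0.001, -0.0, -1.0]]
force: [0.2, 0.3, -1.3]
opening: 0.135
grasp_force: 29.9
[0.52602645 0.01995936 0.212989  ] 0.13480323750332934 29.899250864982605 [ 0.22560999  0.27323625 -1.30035435]
```

View pics/s1.png

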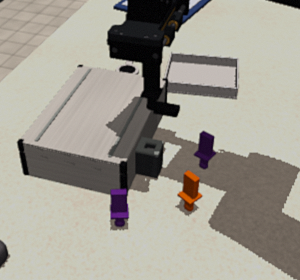

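The side view shows the empty hasp at crop (150,155) and the keeper in the fingers, with the lid shut. I now carry it over to the tray.

```bash
python3 -m handwheel '[[0,-0.02,0,0,0,0],[-0.003,-0.055,0,0,0,0],[-0.006,-0.09,0,0,0,0],[-0.008,-0.125,0,0,0,0],[-0.01,-0.16,0,0,0,0],[-0.012,-0.195,0,0,0,0],[-0.014,-0.23,0,0,0,0],[-0.016,-0.265,0,0,0,0]]'
python3 -m handwheel '[[-0.001,-0.035,0,0,0,0],[-0.002,-0.065,0,0,0,0],[-0.002,-0.084,-0.015,0,0,0],[-0.002,-0.084,-0.045,0,0,0],[-0.002,-0.084,-0.075,0,0,0],[-0.002,-0.084,-0.1,0,0,0],[-0.002,-0.084,-0.115,0,0,0],[-0.002,-0.084,-0.12,0,0,0]]'
python3 -m handwheel '[[0,0,-0.005,0,0,0],[0,0,-0.01,0,0,0],[0,0,-0.014,0,0,0],[0,0,-0.018,0,0,0],[0,0,-0.021,0,0,0],[0,0,-0.021,0,0,0],[0,0,-0.021,0,0,0],[0,0,-0.021,0,0,0]]'
```

```text
time_s: 6.58
position: [0.5097, -0.2465, 0.212]
tcp_rot: [[0.999, 0.039, -0.002], [0.039, -0.999, 0.002], [-0.002, -0.002, -1.0]]
force: [-0.3, -0.4, 0.2]
opening: 0.134
grasp_force: 29.9
time_s: 7.25
position: [0.5061, -0.3272, 0.0889]
tcp_rot: [[0.999, 0.038, -0.006], [0.038, -0.999, 0.006], [-0.006, -0.006, -1.0]]
force: [0.1, 0.4, -0.5]
opening: 0.134
grasp_force: 29.9
time_s: 7.92
position: [0.5088, -0.3294, 0.0727]
tcp_rot: [[0.999, 0.039, 0.001], [0.039, -0.999, -0.001], [0.001, 0.001, -1.0]]
force: [0.6, -0.2, -0.1]
opening: 0.133
grasp_force: 29.9
```

```bash
python3 -m handwheel '[[0,0,-0.001,0,0,0],[0,0,-0.002,0,0,0],[0,0,-0.003,0,0,0],[0,0,-0.003,0,0,0],[0,0,-0.003,0,0,0],[0,0,-0.003,0,0,0],[0,0,-0.003,0,0,0],[0,0,-0.003,0,0,0]]'
python3 -m handwheel '[[0,0,0,0,0,0],[0,0,0,0,0,0],[0,0,0,0,0,0],[0,0,0,0,0,0],[0,0,0,0,0,0],[0,0,0,0,0,0],[0,0,0.01,0,0,0],[0,0,0.03,0,0,0]]' 1
python3 -m handwheel '[[0,0,0.03,0,0,0],[0,0,0.06,0,0,0],[0,0,0.09,0,0,0],[0,0,0.12,0,0,0],[0,0,0.12,0,0,0],[0,0,0.12,0,0,0],[0,0,0.12,0,0,0],[0,0,0.12,0,0,0]]'
python3 - <<'E'
from h import *
s=bot.read_state();im,d=cams.capture("wrist");cv2.imwrite("pics/w2.png",im)
print(s["position"],s["time_s"])
for q in("keeper_grip","lug"):
    for r in models.tip_of(q,"wrist")[:3]:print(q,r,world("wrist",r["position"],d,s).round(4))
E
```

```text
time_s: 8.58
position: [0.5092, -0.3296, 0.0707]
tcp_rot: [[0.999, 0.039, 0.001], [0.039, -0.999, -0.001], [0.001, 0.001, -1.0]]
force: [-1.1, 1.1, 6.2]
opening: 0.135
grasp_force: 29.9
time_s: 9.25
position: [0.507, -0.3278, 0.0976]
tcp_rot: [[0.999, 0.039, -0.004], [0.039, -0.999, 0.004], [-0.004, -0.004, -1.0]]
force: [0.8, 0.2, 0.7]
opening: 0.657
grasp_force: 0.0
time_s: 9.92
position: [0.5077, -0.3284, 0.2181]
tcp_rot: [[0.999, 0.039, -0.002], [0.039, -0.999, 0.002], [-0.002, -0.002, -1.0]]
force: [-0.5, 0.5, -0.7]
opening: 0.997
grasp_force: 0.0
[ 0.50774544 -0.32840493  0.21807027] 9.9167
keeper_grip {'position': [264.8, 216.8], 'conf': 0.97} [ 0.5057 -0.2732  0.0386]
keeper_grip {'position': [347.0, 18.6], 'conf': 0.25} [ 0.6997 -0.3478  0.007 ]
lug {'position': [68.0, 196.9], 'conf': 0.67} [ 0.5259 -0.0986  0.077 ]
```

View pics/w2.png

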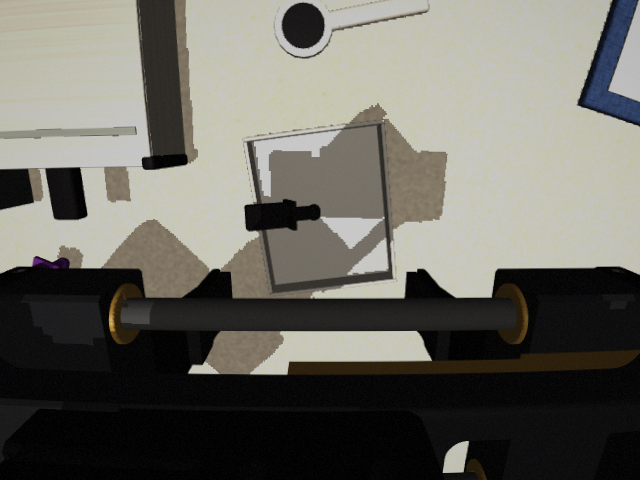

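The keeper lies toppled with its foot on the tray floor and its fin on the +y rim. The grip is at (265,217), about (0, 0.055) m in the tray frame, which is within limits. Next I look at the lug from above.

```bash
python3 -m handwheel '[[0.002,0.035,0,0,0,0],[0.004,0.07,0,0,0,0],[0.006,0.105,0,0,0,0],[0.009,0.14,0,0,0,0],[0.012,0.175,0,0,0,0],[0.014,0.205,0,0,0,0],[0.015,0.225,0,0,0,0],[0.016,0.236,0,0,0,0]]'
python3 -m handwheel '[[0,0,-0.01,0,0,0],[0,0,-0.02,0,0,0],[0,0,-0.02,0,0,0],[0,0,-0.02,0,0,0],[0,0,-0.02,0,0,0],[0,0,-0.02,0,0,0],[0,0,-0.02,0,0,0],[0,0,-0.02,0,0,0]]'
python3 - <<'E'
from h import *
s=bot.read_state();im,d=cams.capture("wrist");cv2.imwrite("pics/w3.png",im);np.save("pics/w3.npy",d)
print(s["position"],s["time_s"])
for r in models.tip_of("lug","wrist")[:2]:print(r,world("wrist",r["position"],d,s).round(4),at_height("wrist",r["position"],.07,s).round(4))
c=cams.calibration("wrist");K=np.array(c["mtx"]);D=np.array(c["dist_coeffs"])
v,u=np.mgrid[0:260,200:440];v=v.ravel();u=u.ravel()
n=cv2.undistortPoints(np.c_[u,v].astype(float)[:,None],K,D)[:,0];z=d[v,u]
T=np.array(c["tool_from_camera"]);q=np.c_[n*z[:,None],z]@T[:3,:3].T+T[:3,3]
P=q@np.array(s["tcp_rot"]).T+s["position"]
y=np.array([.0384,-.9993]);x=np.array([.9993,.0384])
L=(P[:,:2]-[.5235,-.0925]);a=L@x;b=L@y
m=(P[:,2]>.072)&(P[:,2]<.084)&(abs(b)<.03)&(a<.02)&(a>-.04)&(z>0)
print(m.sum(),"a",a[m].min(),a[m].max(),"b",np.percentile(b[m],[1,99]),b[m].mean(),P[m].mean(0))
E
```

```text
time_s: 10.73
position: [0.5237, -0.0903, 0.2185]
tcp_rot: [[0.999, 0.041, -0.002], [0.041, -0.999, 0.002], [-0.002, -0.002, -1.0]]
force: [0.3, 0.7, 0.0]
opening: 0.998
grasp_force: 0.0
time_s: 11.4
position: [0.5248, -0.0937, 0.1995]
tcp_rot: [[0.999, 0.038, 0.001], [0.038, -0.999, -0.0], [0.001, 0.0, -1.0]]
force: [-0.4, 0.7, -0.3]
opening: 1.004
grasp_force: 0.0
[ 0.52477274 -0.09371815  0.19951228] 11.4
{'position': [315.4, 228.4], 'conf': 0.97} [ 0.5265 -0.0902  0.0775] [ 0.5247 -0.0902  0.07  ]
1365 a -0.019473441726253492 0.019920220158946192 b [-0.01284734  0.01278664] -0.00010030072821405146 [ 0.5243295  -0.09236775  0.07694635]
```

View pics/w3.png

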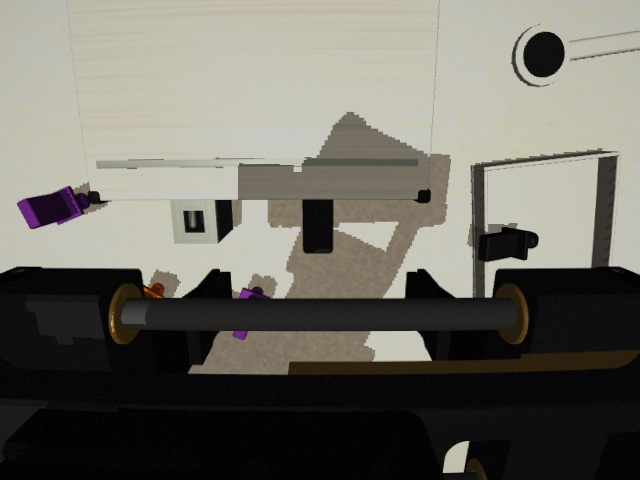

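The lug is at (318,226) with its end at 0.5045. Its grip point is (0.524, -0.0925) and the width of 26 mm checks. The hasp at (200,220) is empty. Now I descend and grip.

```bash
python3 -m handwheel '[[-0.001,0.001,-0.02,0,0,0],[-0.001,0.001,-0.04,0,0,0],[-0.001,0.001,-0.06,0,0,0],[-0.001,0.001,-0.08,0,0,0],[-0.001,0.001,-0.098,0,0,0],[-0.001,0.001,-0.112,0,0,0],[-0.001,0.001,-0.12,0,0,0],[-0.001,0.001,-0.124,0,0,0]]' 0.2
python3 -m handwheel '[[0,0,0,0,0,0],[0,0,0,0,0,0],[0,0,0,0,0,0],[0,0,0,0,0,0],[0,0,0,0,0,0],[0,0,0,0,0,0],[0,0,0,0,0,0],[0,0,0,0,0,0]]' -1
python3 - <<'E'
import numpy as np
r0=np.array([-.228,.01])
for a in range(0,46,3):
    t=np.radians(a);x=-.228*np.cos(t)+.01*np.sin(t)+.228;z=.228*np.sin(t)+.01*np.cos(t)-.01
    print(a,round(x*.9993,4),round(x*.0384,4),round(z,4))
E
```

```text
time_s: 12.17
position: [0.5232, -0.092, 0.0742]
tcp_rot: [[0.999, 0.039, -0.002], [0.039, -0.999, 0.001], [-0.002, -0.001, -1.0]]
force: [0.4, -0.3, -0.1]
opening: 0.608
grasp_force: 0.0
time_s: 12.83
position: [0.5237, -0.0922, 0.0754]
tcp_rot: [[0.999, 0.039, 0.0], [0.039, -0.999, -0.0], [0.0, 0.0, -1.0]]
force: [0.3, 0.2, 0.2]
opening: 0.081
grasp_force: 0.0
0 0.0 0.0 0.0
3 0.0008 0.0 0.0119
6 0.0023 0.0001 0.0238
9 0.0044 0.0002 0.0355
12 0.0071 0.0003 0.0472
15 0.0103 0.0004 0.0587
18 0.0142 0.0005 0.07
21 0.0187 0.0007 0.081
24 0.0238 0.0009 0.0919
27 0.0294 0.0011 0.1024
30 0.0355 0.0014 0.1127
33 0.0422 0.0016 0.1226
36 0.0494 0.0019 0.1321
39 0.0571 0.0022 0.1413
42 0.0652 0.0025 0.15
45 0.0738 0.0028 0.1583
```

The fingers closed to 7 mm with no grip force, so the lug is not between them. I look before moving again.

```bash
python3 - <<'E'
from h import *
s=bot.read_state();print(s["position"],s["opening"],s["grasp_force"],s["force"])
a,d=cams.capture("wrist");b,ds=cams.capture("side")
print(models.tip_of("lug","wrist")[:2],models.tip_of("lug","side")[:2])
b=cv2.resize(b[140:340,250:450],(480,480));cv2.imwrite("pics/x.png",np.hstack([a[:,160:480],b]))
s=bot.read_state();print(s["opening"],s["grasp_force"])
E
```

```text
[ 0.52366678 -0.09221602  0.07544645] 0.08127908103111493 0.0 [0.28643143 0.21437278 0.22540194]
[{'position': [321.1, 281.4], 'conf': 0.71}] [{'position': [368.9, 227.0], 'conf': 0.9}]
0.008246343638020874 0.0
```

View pics/x.png

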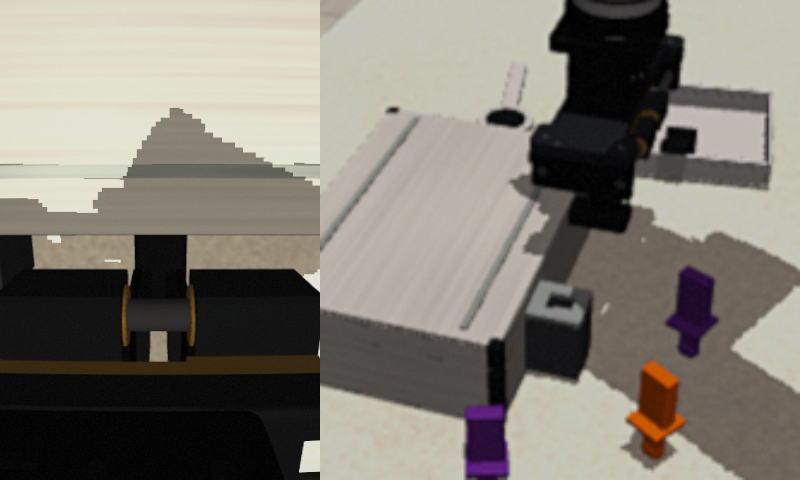

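The wrist half shows the lug at crop (135–187, 235–300) running under the fingers, and the finger rings at crop (126,318) and (190,318). I can't tell from this whether the fingers are shut, so I check the opening reading against the ring spacing.

```bash
python3 - <<'E'
from h import *
def rings(im):
    b,g,r=[im[270:360,:,i].astype(int) for i in range(3)]
    m=(r>90)&(r-b>50); c=m.sum(0); k=np.where(c>8)[0]; 
    return k[k<320].min() if (k<320).any() else 0, k[k<320].max() if (k<320).any() else 0, k[k>=320].min(), k[k>=320].max()
for f in("w1","w2","w3"):print(f,rings(cv2.imread(f"pics/{f}.png")))
x=cv2.imread("pics/x.png");f=np.zeros((480,640,3),np.uint8);f[:,160:480]=x[:,:320];print("x",rings(f))
im,d=cams.capture("wrist");s=bot.read_state();print("now",rings(im),s["opening"],s["grasp_force"]);cv2.imwrite("pics/w5.png",im);np.save("pics/w5.npy",d)
# depth at rod/finger, row 318, 345
print(d[318,280:360:6].round(3));print(d[345,280:360:6].round(3));print(d[285,280:360:6].round(3))
E
```

```text
w1 (np.int64(109), np.int64(268), np.int64(526), np.int64(527))
w2 (np.int64(109), np.int64(114), np.int64(525), np.int64(527))
w3 (np.int64(109), np.int64(113), np.int64(525), np.int64(527))
x (np.int64(282), np.int64(285), np.int64(351), np.int64(354))
now (np.int64(91), np.int64(298), np.int64(338), np.int64(341)) 0.010721340919365243 0.0
[0.076 0.076 0.075 0.079 0.082 0.082 0.082 0.082 0.082 0.082 0.078 0.075
 0.075 0.075]
[0.078 0.077 0.077 0.082 0.127 0.126 0.127 0.127 0.128 0.118 0.082 0.078
 0.077 0.077]
[0.082 0.082 0.081 0.085 0.151 0.155 0.155 0.156 0.156 0.151 0.085 0.082
 0.082 0.081]
```

```bash
python3 - <<'E'
from h import *
s=bot.read_state();d=np.load("pics/w5.npy");c=cams.calibration("wrist")
print(np.array(c["tool_from_camera"]).round(3),s["position"])
K=np.array(c["mtx"]);D=np.array(c["dist_coeffs"]);T=np.array(c["tool_from_camera"])
def tool(u,v):
    n=cv2.undistortPoints(np.array([[[u,v]]],float),K,D)[0,0];z=d[v,u];return T[:3,:3]@np.array([n[0]*z,n[1]*z,z])+T[:3,3]
for v in range(230,410,10):print(v,[tool(u,v).round(3).tolist() for u in(300,318,335)])
for f in("top0","side0"): pass
im,ds=cams.capture("side")
for r in models.tip_of("lug","side")[:2]:print(r,world("side",r["position"],ds).round(4))
im=cv2.resize(im[150:270,310:430],None,fx=5,fy=5,interpolation=cv2.INTER_CUBIC);cv2.imwrite("pics/y.png",np.clip(im.astype(float)*2.2,0,255).astype(np.uint8))
E
```

```text
[[-0.002 -0.967 -0.253  0.068]
 [ 1.    -0.002 -0.001 -0.001]
 [ 0.    -0.253  0.967 -0.166]
 [ 0.     0.     0.     1.   ]] [ 0.52355665 -0.09216026  0.075225  ]
230 [[0.031, -0.01, -0.005], [0.03, -0.001, -0.005], [0.031, 0.007, -0.005]]
240 [[0.025, -0.01, -0.002], [0.025, -0.001, -0.002], [0.025, 0.007, -0.001]]
250 [[0.019, -0.01, -0.001], [0.02, -0.001, -0.003], [0.019, 0.007, -0.001]]
260 [[0.014, -0.01, -0.002], [0.014, -0.001, -0.001], [0.015, 0.007, -0.002]]
270 [[0.011, -0.01, -0.005], [0.01, -0.001, -0.003], [0.011, 0.007, -0.006]]
280 [[0.01, -0.009, -0.018], [0.004, -0.001, -0.002], [0.011, 0.006, -0.019]]
290 [[0.035, -0.005, -0.088], [-0.001, -0.001, -0.002], [0.01, 0.006, -0.029]]
300 [[0.033, -0.005, -0.09], [0.033, -0.001, -0.088], [0.033, 0.003, -0.088]]
310 [[0.031, -0.005, -0.09], [0.031, -0.001, -0.09], [0.031, 0.003, -0.09]]
320 [[0.029, -0.005, -0.092], [0.029, -0.001, -0.091], [0.029, 0.003, -0.092]]
330 [[0.027, -0.005, -0.091], [0.025, -0.001, -0.089], [0.026, 0.003, -0.091]]
340 [[0.024, -0.005, -0.092], [-0.077, -0.001, 0.077], [0.009, 0.004, -0.066]]
350 [[0.012, -0.006, -0.078], [-0.085, -0.001, 0.076], [0.005, 0.004, -0.066]]
360 [[0.009, -0.006, -0.078], [-0.095, -0.001, 0.076], [0.023, 0.003, -0.098]]
370 [[0.023, -0.005, -0.101], [0.023, -0.001, -0.102], [0.023, 0.002, -0.102]]
380 [[0.025, -0.005, -0.107], [0.025, -0.001, -0.108], [0.025, 0.002, -0.108]]
390 [[0.026, -0.004, -0.111], [0.025, -0.001, -0.111], [0.025, 0.002, -0.111]]
400 [[0.025, -0.004, -0.113], [0.025, -0.001, -0.113], [0.025, 0.002, -0.114]]
{'position': [372.2, 229.2], 'conf': 0.56} [ 0.5139 -0.0843  0.0791]
```

View pics/y.png

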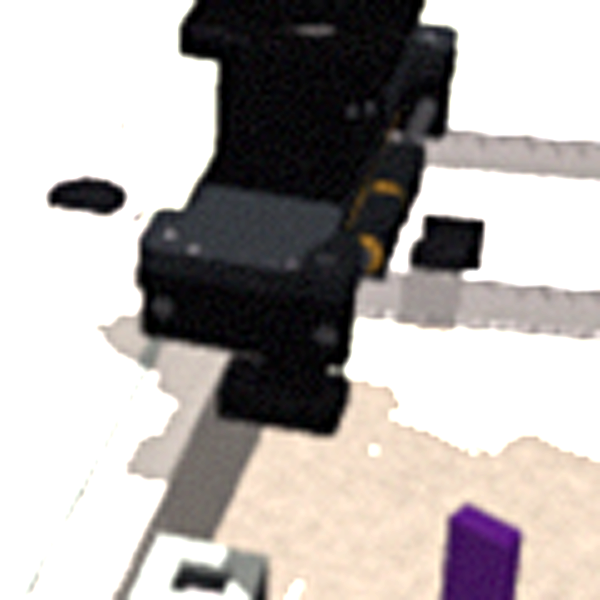

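The fingers (crop 225–345, 365–430) sit right at the lug, but they really are shut. I check where the fingertips are in tool coordinates from the earlier wrist depth.

```bash
python3 - <<'E'
from h import *
c=cams.calibration("wrist");K=np.array(c["mtx"]);D=np.array(c["dist_coeffs"]);T=np.array(c["tool_from_camera"])
def cloud(f):
    d=np.load(f"pics/{f}.npy");v,u=np.mgrid[0:480,0:640];v=v.ravel();u=u.ravel();z=d[v,u];k=z>0;u,v,z=u[k],v[k],z[k]
    n=cv2.undistortPoints(np.c_[u,v].astype(float)[:,None],K,D)[:,0];return u,v,np.c_[n*z[:,None],z]@T[:3,:3].T+T[:3,3]
for f in("w1","w3","w5"):
    u,v,P=cloud(f);m=(abs(P[:,0])<.02)&(abs(P[:,1])<.065)&(P[:,2]>-.05)&(P[:,2]<.04)
    for sgn in(1,-1):
        k=m&(P[:,1]*sgn>0);Q=P[k]
        if len(Q):
            print(f,sgn,len(Q),"x",np.percentile(Q[:,0],[1,50,99]).round(3),"y",np.percentile(Q[:,1],[1,50,99]).round(3),"z",np.percentile(Q[:,2],[1,50,99]).round(3),"px",u[k].min(),u[k].max(),v[k].min(),v[k].max())
u,v,P=cloud("w5")
for col in(290,296,302,306,310,318,326,330,334,340,346):
    k=(u==col)&(v>=262)&(v<=298)&(v%4==2);print(col,P[k].round(3).tolist())
E
```

```text
w1 1 1195 x [-0.01   0.009  0.011] y [0.042 0.043 0.052] z [-0.05  -0.025 -0.003] px 405 455 269 359
w1 -1 1199 x [-0.01   0.009  0.011] y [-0.055 -0.046 -0.044] z [-0.049 -0.025 -0.004] px 181 231 269 361
w3 1 1196 x [-0.01   0.009  0.011] y [0.042 0.044 0.052] z [-0.05  -0.025 -0.004] px 405 455 269 360
w3 -1 1198 x [-0.01   0.009  0.011] y [-0.055 -0.046 -0.044] z [-0.05  -0.025 -0.004] px 181 231 269 358
w5 1 998 x [0.008 0.011 0.02 ] y [0.    0.005 0.013] z [-0.035 -0.003  0.   ] px 321 346 249 298
w5 -1 1115 x [-0.003  0.011  0.02 ] y [-0.013 -0.005 -0.   ] z [-0.035 -0.003  0.   ] px 295 320 249 298
290 [[-0.013, -0.022, 0.076], [-0.016, -0.022, 0.077], [0.037, -0.008, -0.079], [0.038, -0.008, -0.083], [0.037, -0.008, -0.084], [0.037, -0.008, -0.087], [0.037, -0.008, -0.09], [0.037, -0.007, -0.092], [0.037, -0.007, -0.094], [0.037, -0.007, -0.097]]
296 [[0.013, -0.012, -0.0], [0.011, -0.012, -0.0], [0.037, -0.007, -0.079], [0.037, -0.007, -0.082], [0.037, -0.007, -0.084], [0.037, -0.006, -0.087], [0.037, -0.006, -0.089], [0.036, -0.006, -0.09], [0.035, -0.006, -0.091], [0.035,
[... 1532 characters left out ...]
.001], [0.011, 0.007, -0.001], [0.01, 0.007, -0.004], [0.011, 0.006, -0.011], [0.011, 0.006, -0.016], [0.01, 0.006, -0.02], [0.01, 0.006, -0.024], [0.01, 0.006, -0.029], [0.01, 0.005, -0.034], [0.01, 0.005, -0.038]]
340 [[0.013, 0.01, -0.002], [0.011, 0.01, -0.002], [0.038, 0.005, -0.08], [0.037, 0.005, -0.082], [0.037, 0.004, -0.085], [0.037, 0.004, -0.086], [0.036, 0.004, -0.086], [0.036, 0.004, -0.088], [0.036, 0.004, -0.091], [0.034, 0.004, -0.091]]
346 [[0.013, 0.013, -0.001], [0.011, 0.013, 0.001], [0.037, 0.006, -0.078], [0.037, 0.006, -0.083], [0.038, 0.006, -0.086], [0.037, 0.006, -0.087], [0.037, 0.005, -0.09], [0.037, 0.005, -0.093], [0.037, 0.005, -0.093], [0.037, 0.005, -0.097]]
```

The depth shows the real fingertips about 4 mm short of the reported TCP, not 25 mm ahead as the text states. The fingers therefore closed just above the lug. The grasp point is about 23 mm behind the TCP, so I open and go about 29 mm lower: reported TCP z 0.047, tips 0.051.

```bash
python3 -m handwheel '[[0,0,0.005,0,0,0],[0,0,0.01,0,0,0],[0,0,0.01,0,0,0],[0,0,0.01,0,0,0],[0,0,0.01,0,0,0],[0,0,0.01,0,0,0],[0,0,0.01,0,0,0],[0,0,0.01,0,0,0]]' 0.4
python3 -m handwheel '[[0,0,0,0,0,0],[0,0,0,0,0,0],[0,0,-0.008,0,0,0],[0,0,-0.016,0,0,0],[0,0,-0.024,0,0,0],[0,0,-0.031,0,0,0],[0,0,-0.036,0,0,0],[0,0,-0.038,0,0,0]]'
python3 -m handwheel '[[0,0,0,0,0,0],[0,0,0,0,0,0],[0,0,0,0,0,0],[0,0,0,0,0,0],[0,0,0,0,0,0],[0,0,0,0,0,0],[0,0,0,0,0,0],[0,0,0,0,0,0]]' -1
```

```text
time_s: 13.85
position: [0.5235, -0.0921, 0.0851]
tcp_rot: [[0.999, 0.039, -0.0], [0.039, -0.999, 0.0], [-0.0, -0.0, -1.0]]
force: [-0.5, 0.2, -0.7]
opening: 0.526
grasp_force: 0.0
time_s: 14.52
position: [0.5229, -0.0919, 0.0459]
tcp_rot: [[0.999, 0.039, -0.002], [0.039, -0.999, 0.001], [-0.002, -0.001, -1.0]]
force: [-0.8, 0.2, -0.2]
opening: 0.694
grasp_force: 0.0
time_s: 15.18
position: [0.5238, -0.0932, 0.0475]
tcp_rot: [[0.999, 0.039, 0.001], [0.039, -0.999, -0.002], [0.001, 0.002, -1.0]]
force: [-1.2, -5.6, 0.6]
opening: 0.294
grasp_force: 30.0
```

The opening is 25.6 mm at 30 N, so the lug is held. Now I lift the lid along its arc.

```bash
python3 -m handwheel '[[0.0003,0,0.004,0,0,0],[0.0008,0,0.012,0,0,0],[0.0015,0,0.018,0,0,0],[0.0023,0.0001,0.024,0,0,0],[0.0033,0.0001,0.03,0,0,0],[0.0044,0.0002,0.0355,0,0,0],[0.0057,0.0002,0.0415,0,0,0],[0.0071,0.0003,0.047,0,0,0]]'
python3 -m handwheel '[[0.0032,0.0001,0.0115,0,0,0],[0.0071,0.0002,0.023,0,0,0],[0.0116,0.0004,0.034,0,0,0],[0.0167,0.0006,0.045,0,0,0],[0.0223,0.0008,0.0555,0,0,0],[0.0284,0.0011,0.0655,0,0,0],[0.0351,0.0013,0.0755,0,0,0],[0.0351,0.0013,0.0755,0,0,0]]'
```

```text
time_s: 15.85
position: [0.5307, -0.093, 0.0944]
tcp_rot: [[0.999, 0.039, -0.0], [0.039, -0.999, -0.002], [-0.0, 0.002, -1.0]]
force: [-0.2, -4.7, -2.8]
opening: 0.292
grasp_force: 30.0
time_s: 16.52
position: [0.5664, -0.0916, 0.1713]
tcp_rot: [[0.999, 0.04, 0.001], [0.04, -0.999, -0.002], [0.001, 0.002, -1.0]]
force: [-0.9, -4.4, -1.6]
opening: 0.299
grasp_force: 30.0
```

Still gripped at about 33°. I make the last 12° gently and settle.

```bash
python3 -m handwheel '[[0.0035,0.0001,0.0048,0,0,0],[0.0072,0.0003,0.0095,0,0,0],[0.011,0.0004,0.0142,0,0,0],[0.0149,0.0006,0.0187,0,0,0],[0.019,0.0007,0.0231,0,0,0],[0.023,0.0009,0.0274,0,0,0],[0.0273,0.0011,0.0316,0,0,0],[0.0316,0.0012,0.0357,0,0,0]]'
python3 -m handwheel '[[0,0,0,0,0,0],[0,0,0,0,0,0],[0,0,0,0,0,0],[0,0,0,0,0,0],[0,0,0,0,0,0],[0,0,0,0,0,0],[0,0,0,0,0,0],[0,0,0,0,0,0]]'
python3 - <<'E'
from h import *
s=bot.read_state();print(s["position"],s["opening"],s["grasp_force"],s["force"],s["time_s"])
im,d=cams.capture("top")
print("keeper",[(r["conf"],world("top",r["position"],d).round(3)) for r in models.tip_of("keeper_grip","top")])
# lid plane slope from depth along its length on the -y part
c=cams.calibration("top");K=np.array(c["mtx"]);D=np.array(c["dist_coeffs"])
v,u=np.mgrid[130:300,240:430];v=v.ravel();u=u.ravel();z=d[v,u];k=z>0;u,v,z=u[k],v[k],z[k]
n=cv2.undistortPoints(np.c_[u,v].astype(float)[:,None],K,D)[:,0]
P=(np.c_[n*z[:,None],z]-np.array(c["t"]))@np.array(c["R"])
m=(P[:,2]>.1)&(P[:,2]<.2)&(P[:,0]>.62)&(P[:,0]<.74)&(P[:,1]>0)&(P[:,1]<.09);Q=P[m]
a=np.polyfit(Q[:,0],Q[:,2],1);print(len(Q),"lid deg",np.degrees(np.arctan(-a[0])))
cv2.imwrite("pics/top9.png",im)
E
```

```text
time_s: 17.18
position: [0.5954, -0.0904, 0.2043]
tcp_rot: [[0.999, 0.039, -0.005], [0.039, -0.999, -0.002], [-0.005, 0.001, -1.0]]
force: [-2.2, -5.3, -1.8]
opening: 0.297
grasp_force: 30.0
time_s: 17.85
position: [0.5958, -0.0904, 0.2046]
tcp_rot: [[0.999, 0.039, -0.003], [0.039, -0.999, -0.002], [-0.003, 0.002, -1.0]]
force: [-2.1, -5.1, -0.4]
opening: 0.292
grasp_force: 30.0
[ 0.5957749  -0.09040948  0.20460975] 0.29242442924507117 30.000981514535567 [-2.08533146 -5.08528925 -0.3640365 ] 17.85
keeper [(0.95, array([ 0.504, -0.278,  0.038])), (0.58, array([0.526, 0.159, 0.081])), (0.55, array([0.432, 0.081, 0.08 ]))]
2054 lid deg 45.0944639371529
```

The lid measures 45.1° and is still, and the keeper is at (0.504, -0.278) in the tray. Handing in.

```bash
python3 -c "
from rig import bot
print(bot.hand_in())"
```

```text
the job is handed in; nothing more can be done
None
```

The keeper lies in the white tray (tipped over, its fin resting on the rim), and I handed in at 17.9 s with the gripper holding the lid still at about 45°; the hand-in returned no verdict.

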